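Empty the reader tray and hold it in the slot for a blank reading

ROBOT

A 7-joint arm with a two-finger parallel gripper is mounted at the origin on the work surface. World frame = base frame: x ahead of the robot, y to its left, z up, the work surface at z = 0. Lengths are in m, angles in rad, forces in N, time in s.
With the tool pointing down it reaches from about 0.4 to 0.85 m from the base axis. Payload 4.5 kg.
Tool frame: the origin (TCP) lies midway between the tips of the shut fingers; the grasp point (between the pads) lies 19 mm behind it (ctrl.grip_depth is the distance from the TCP to the grasp point, in m); z points along the fingers, y is the line along which they close (so a half turn about z gives the same grasp; the last joint's range is limited). The gripper opens to 85 mm and grips with 20 to 120 N. Pads are 22 mm wide; open, the fingers measure 114 mm over their backs; the gripper's body (76 mm by 85 mm) begins 54 mm behind the grasp point. The pads swing forward as they close: fully open they stand 13 mm farther back than shut.
Start: joints at [-1.22, 0.689, -0.195, 1.565, 0.157, 0.902, -0.215], TCP at [0.195, 0.594, 0.211] pointing down, gripper open.
Joint ranges: [-3.01, 3.01], [-0.46, 2.08], [-1.47, 1.51], [0.13, 2.56], [-1, 4.14], [0.04, 2.09], [-2.66, 2.66]. Speed limits (rad/s): [2.57, 2.57, 3.14, 3.14, 3.14, 3.14, 3.14].

INTERFACE

Orientations are given as a 3x3 rotation matrix whose columns are the frame's x, y, z axes.
In Python, from rig import ctrl, read_camera, camera_info, job, get_time_s, get_joint_positions, get_dq, get_effort, get_position, get_tcp_rot, get_force, get_torque, get_opening, get_grasp_force gives the robot as it stands. Calls block until the motion is done:
- ctrl.movep(position, orientation): joint-space move of the TCP to a pose.
- ctrl.movel(position, feed=0.15, rotation=None): straight line of the TCP; rotation=None keeps the orientation; feed is the mean speed in m/s.
- ctrl.movej(angles): joint-space move.
- ctrl.grip(opening, force=None): finger opening in m; force is the grip in N (None keeps the last); returns when the fingers have stopped.
- ctrl.wait(seconds).
- ctrl.inverse_kinematics(position, orientation): joint angles nearest the present ones, or None.
- read_camera(name): name is "scene" or "top"; returns the picture (384x512x3 uint8, red, green, blue); there is no depth.
- camera_info(name): a dict with "vertical_fov" (degrees; the focal length in pixels is half the picture's height over the tangent of half this angle, whatever the lens; pixels are square), "cx", "cy" (the principal point, pixels), "k1" (the pictures are not rectified: a ray, as slopes to the right and down, at radius r is drawn at 1 + k1 r^2 times it, then the intrinsics apply), "R" (3x3) and "t" (3): a world point X has camera coordinates R X + t. Camera axes: x right, y down, z forward; pixel columns grow to the right and rows downward; lengths in m; the calibration is good to about 2 mm. A picture is of the moment at which its call begins. camera_info takes no time and is no camera call.
A pose or a line that the arm cannot do raises ctrl.PlanningError and nothing moves.
- job.finish_job(): hands the job in; it is judged then, once.
Readings, each from a call of its own:
- get_time_s(): time.
- get_joint_positions(): joint angles.
- get_dq(): joint speeds.
- get_effort(): joint torques, N m.
- get_position(): TCP position.
- get_tcp_rot(): TCP orientation.
- get_force(): force on the tool from outside, world axes, zero at the start.
- get_torque(): the same for the moment, N m.
- get_opening(): finger opening in m.
- get_grasp_force(): force on a finger pad.
Only numpy, scipy, OpenCV 4.12 (cv2) and the standard library are available. Lean on these libraries where they do the work, as an engineer would, in place of code of your own. Each camera call takes 0.05 s, during which the arm holds its last target. There are 200 camera calls.

TASK

Pick up the metal carrier tray by its upright tab, hold it over the open waste tub and tip it so that both spent cassettes slide off into the tub. Then bring the empty tray level to the white reader and slide its front end at least 40 mm into the level slot in its front, and finish while holding it there: keep your grip on the tab, with the tray level and not pressed hard against the slot. Leave the bottle, the jar and the tip box where they are.

Things in the scene. Friction and masses are not known exactly. Their poses are not given: they have to be found in the camera images.
- tray: Bare aluminium carrier tray lying on the bench: flat plate 170 mm long (its x), 70 mm wide (y), 5 mm thick, about 0.16 kg, no rims. Origin: centre of its underside; +x points to the front end, which goes into the slot; z up. A grey upright tab stands near the rear end; a low cross rib (6 mm high) lies across the deck 35 mm behind the origin, between tab and cassettes.
- tray_tab (a point): grip point in the middle of the tray's tab, 30 mm above the tray's underside, 65 mm behind its origin; axes as the tray's. The tab is 30 mm long (x), 12 mm thick (y), its top 50 mm above the tray's underside: pinch it across its 12 mm
- tray_nose (a point): centre of the tray's front edge, at half the thickness of the plate (2.5 mm above its underside), 85 mm ahead of its origin, 150 mm ahead of the tab's centre; axes as the tray's
- cassette_a: Spent white plastic cassette, 26 x 36 x 14 mm, about 25 g, loose on the tray's deck between the rib and the middle. Origin: centre of its underside. On the smooth deck it starts to slide somewhere between 13 and 20 degrees of tilt; tip 35 to 45 degrees to be sure.
- cassette_b: A second cassette, the same, loose on the tray's front part. Origin: centre of its underside.
- tub: Open grey waste tub, fixed to the bench, 180 mm (its x) by 220 mm (its y), 75 mm high, walls 4 mm. Origin: centre of its underside; z up.
- reader: White bench-top reader, fixed, 240 mm deep (its x), 270 mm wide (y), 190 mm high. Origin: centre of its underside. Its front, with a bare metal bezel 150 mm wide and 40 mm high around the slot, faces its own -x; so the tray goes in along the reader's +x. The bezel stands out 8 mm from the white front.
- reader_slot (a point): centre of the slot's mouth in the bezel's front face, 110 mm above the bench, 120 mm to -x of the reader's origin; axes as the reader's. The slot is level, 72 mm wide (y) and 7 mm high (z): 2 mm more than the tray's plate each way; its edges have a 3 mm bevel, the bezel is 14 mm thick, and behind it the reader is hollow.
- bottle: bystander: white plastic bottle, 60 mm across, 150 mm tall; origin at the centre of its underside; not to be moved
- jar: bystander: squat amber jar, 60 mm across, 75 mm tall; origin at the centre of its underside; not to be moved
- tipbox: bystander: blue box with a clear lid, 85 x 120 mm, 65 mm high; origin at the centre of its underside; not to be moved
There are look-alikes about, which are no part of the job. Leave any purple look-alike of the tray alone.

How it is judged:
By the outcome, as a careful person would: the job done as asked, in the order asked, and still so for the second after the job is handed in, while the arm keeps its last pose, push and grip.
It also fails if it takes over 64 s, if anything falls off the work surface, if the arm or the gripper's body presses on something with over 40 N, if the wrist force passes 120 N, or if a joint passes its speed limit or range.

## Working session

There is one attempt and no reset: what is moved stays moved. The work goes in short steps, each a Python script; the robot and the scene stay as the last script left them, time stands still between calls to the robot, and variables do not carry over. Pictures are saved under pics/ and viewed, at most 10 in all, crops included, and the job is handed in when it is done.

```bash
mkdir -p pics; ls
python3 - <<'E'
from rig import *
import cv2,numpy as np
for n in("scene","top"):
    im=read_camera(n); cv2.imwrite(f"pics/{n}0.png",im[:,:,::-1]); print(n,camera_info(n))
print(get_time_s(),ctrl.grip_depth,get_force())
E
```

```text
pics
scene {'vertical_fov': 42.703471028300086, 'cx': 256.92185135886604, 'cy': 187.81660699582864, 'k1': -0.04274514608485584, 'R': array([[-0.76414358,  0.64504476, -0.00135651],
       [ 0.52897501,  0.62543686, -0.57359757],
       [-0.3691477 , -0.43902847, -0.81913612]]), 't': array([ 0.37872214, -0.16421966,  1.51453021])}
top {'vertical_fov': 54.11569574181354, 'cx': 254.0432815930934, 'cy': 195.09349480970502, 'k1': -0.018083375010938565, 'R': array([[-3.70766324e-04, -9.99564463e-01, -2.95084213e-02],
       [-9.85647496e-01,  5.34678305e-03, -1.68731813e-01],
       [ 1.68816100e-01,  2.90223415e-02, -9.85220193e-01]]), 't': array([-0.01714747,  0.49029867,  1.26408246])}
0.1 0.0187 [-0.4804788   0.27062888  0.45196947]
```

View pics/scene0.png

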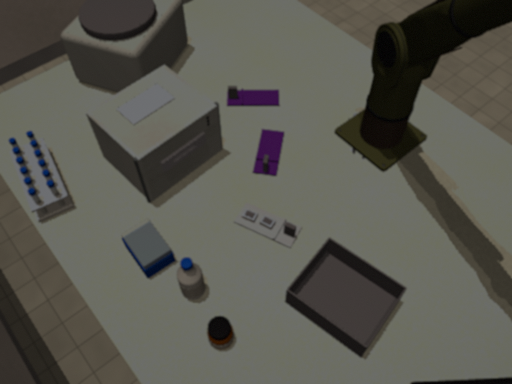

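View pics/top0.png

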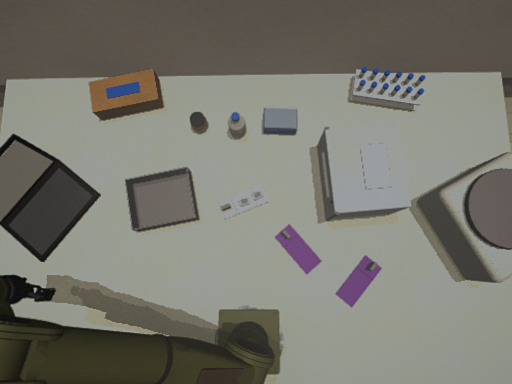

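The scene picture shows the tray near (268,226) with its tab at (290,230), the tub at (345,297) and the reader's slot at about (182,148). In the top picture the tray is near (243,202) with its tab at the left (226,207), the tub is at (163,199) and the reader's front is near column 325. I'll enlarge these areas.

Run:
```python
import cv2,numpy as np
t=cv2.imread("pics/top0.png"); s=cv2.imread("pics/scene0.png")
f=lambda a,k:cv2.convertScaleAbs(cv2.resize(a,None,fx=k,fy=k,interpolation=cv2.INTER_CUBIC),alpha=1.4)
def g(im,x,y,w,h,k):
    a=f(im[y:y+h,x:x+w],k)
    for i in range(0,w,10): cv2.putText(a,str(x+i),(i*k,8),0,.28,(0,0,255)); cv2.line(a,(i*k,10),(i*k,14),(0,0,255))
    for j in range(10,h,10): cv2.putText(a,str(y+j),(0,j*k+3),0,.28,(0,0,255)); 
    return a
A=g(t,210,170,70,60,5);B=g(s,225,195,80,60,5);C=g(s,80,60,150,145,4);D=g(t,305,115,120,110,4)
c=np.zeros((300,750,3),np.uint8);c[:,:350]=A;c[:,350:]=B
cv2.imwrite("pics/c1.png",c);cv2.imwrite("pics/c2.png",C)
```

```text
(no output)
```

View pics/c1.png

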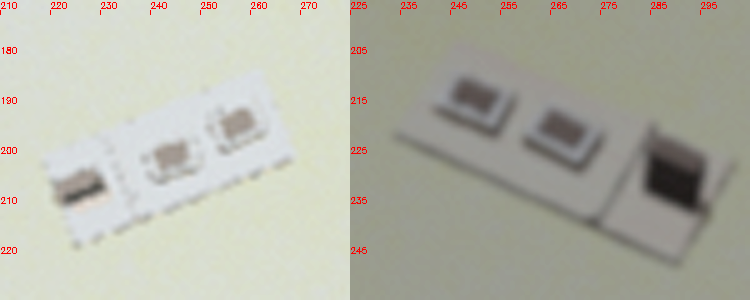

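View pics/c2.png

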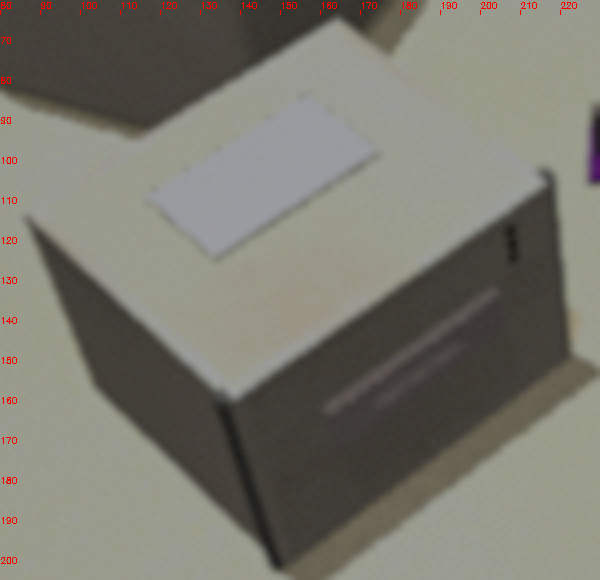

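The tray's top corners are at (218.4,202.6), (262.4,183.6), (269,202) and (225.4,219.4) in the top view, and (233.6,222), (291,248.6) and (302,227) in the scene view. The lit ledge of the bezel runs (161,163)–(204,132.5), and the slot shows as a faint line (174,161.7)–(196.7,146.7).

```bash
cat > h.py <<'E'
from rig import *
import cv2,numpy as np
def K(n):
    c=camera_info(n); f=192/np.tan(np.radians(c["vertical_fov"]/2))
    return c,np.array([[f,0,c["cx"]],[0,f,c["cy"]],[0,0,1]]),np.array([c["k1"],0,0,0,0])
def ray(n,p):
    c,k,d=K(n); u=cv2.undistortPoints(np.array(p,float).reshape(-1,1,2),k,d).reshape(-1,2)
    v=np.c_[u,np.ones(len(u))]@c["R"]; return -c["R"].T@c["t"],v/np.linalg.norm(v,axis=1)[:,None]
def onz(n,p,z):
    o,v=ray(n,p); return o+v*((z-o[2])/v[:,2])[:,None]
def tri(ps,pt):
    o1,a=ray("scene",ps);o2,b=ray("top",pt);out=[]
    for x,y in zip(a,b):
        s=np.linalg.lstsq(np.c_[x,-y],o2-o1,rcond=None)[0]
        P,Q=o1+s[0]*x,o2+s[1]*y; out.append(np.r_[(P+Q)/2,np.linalg.norm(P-Q)])
    return np.array(out)
def proj(n,P):
    c,k,d=K(n); return cv2.projectPoints(np.array(P,float).reshape(-1,1,3),cv2.Rodrigues(c["R"])[0],c["t"],k,d)[0].reshape(-1,2)
E
python3 - <<'E'
from h import *
np.set_printoptions(precision=4,suppress=True)
print("top corners",onz("top",[(218.4,202.6),(262.4,183.6),(269,202),(225.4,219.4)],.005))
print("scene corners",onz("scene",[(233.6,222),(291,248.6),(302,227)],.005))
# corners front-left(+y side?) matched: scene left=(262.4,183.6)top ; bottom=(218.4,202.6); right=(225.4,219.4)
print("tri",tri([(233.6,222),(291,248.6),(302,227)],[(262.4,183.6),(218.4,202.6),(225.4,219.4)]))
im=cv2.imread("pics/top0.png");lab=cv2.cvtColor(im,cv2.COLOR_BGR2LAB).astype(int)
print(lab[210,232],lab[230,240],lab[190,165])
m=((lab[:,:,2]<lab[230,240,2]-3)&(lab[:,:,0]>90)).astype(np.uint8); m[:170]=0;m[228:]=0;m[:,:210]=0;m[:,280:]=0
m=cv2.morphologyEx(m,cv2.MORPH_CLOSE,np.ones((5,5)))
c=max(cv2.findContours(m,0,2)[0],key=cv2.contourArea);r=cv2.minAreaRect(c);print(r);b=cv2.boxPoints(r);print(b,onz("top",b,.005))
t=(lab[:,:,0]<135).astype(np.uint8);t[:160]=0;t[240:]=0;t[:,:115]=0;t[:,210:]=0
c=max(cv2.findContours(t,0,2)[0],key=cv2.contourArea);r=cv2.minAreaRect(c);b=cv2.boxPoints(r);print("tub",r,onz("top",b,.075))
print("reader top scene",onz("scene",[(87,114.2),(165,64.5),(218,106.2),(138,160)],.19))
print("reader base front",onz("scene",[(150,202.5),(222.5,148)],0))
k=5;x,y,w,h=308,115,110,110
a=cv2.resize(im[y:y+h,x:x+w],None,fx=k,fy=k,interpolation=cv2.INTER_CUBIC)
for i in range(0,w,10): cv2.putText(a,str(x+i),(i*k,8),0,.28,(0,0,255))
for j in range(10,h,10): cv2.putText(a,str(y+j),(0,j*k+3),0,.28,(0,0,255))
cv2.imwrite("pics/d1.png",a)
E
```

```text
top corners [[ 0.47    0.1098  0.005 ]
 [ 0.5382 -0.0475  0.005 ]
 [ 0.4713 -0.0707  0.005 ]
 [ 0.4097  0.084   0.005 ]]
scene corners [[ 0.5418 -0.0431  0.005 ]
 [ 0.4778  0.117   0.005 ]
 [ 0.4112  0.0879  0.005 ]]
tri [[ 0.5394 -0.0472 -0.0026  0.0007]
 [ 0.4721  0.1118 -0.0095  0.0003]
 [ 0.4096  0.0853  0.0001  0.002 ]]
[165 127 128] [166 124 134] [112 130 132]
((242.6361083984375, 199.52664184570312), (22.384618759155273, 47.846160888671875), 67.38013458251953)
[[216.2485 198.3965]
 [260.4142 179.9941]
 [269.0237 200.6568]
 [224.858  219.0592]] [[ 0.4852  0.1178  0.005 ]
 [ 0.5514 -0.0404  0.005 ]
 [ 0.4761 -0.0708  0.005 ]
 [ 0.4109  0.086   0.005 ]]
tub ((161.02809143066406, 199.47842407226562), (55.42304992675781, 69.42133331298828), 79.04593658447266) [[0.5438 0.4376 0.075 ]
 [0.5886 0.2019 0.075 ]
 [0.4003 0.1609 0.075 ]
 [0.3564 0.3905 0.075 ]]
reader top scene [[ 0.6963 -0.4672  0.19  ]
 [ 0.426  -0.4956  0.19  ]
 [ 0.4109 -0.2626  0.19  ]
 [ 0.6753 -0.2448  0.19  ]]
reader base front [[ 0.6794 -0.2463  0.    ]
 [ 0.4031 -0.2709  0.    ]]
```

View pics/d1.png

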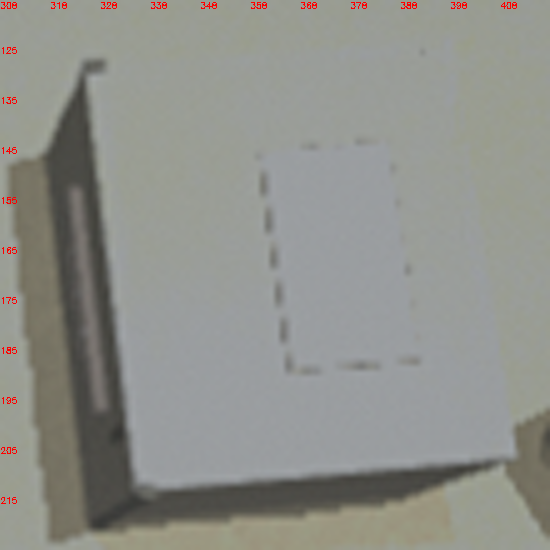

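The top crop shows the bezel ledge running (323,152)–(328,197), and the reader's top front edge running (325,130)–(335.6,213).

Run:
```python
from h import *
np.set_printoptions(precision=4,suppress=True)
def yaw(a,b): d=b-a; return np.degrees(np.arctan2(d[1],d[0]))
L=tri([(161,163),(204,132.5)],[(323,152.2),(328.1,197)]);print("ledge",L,L[:,:3].mean(0),np.linalg.norm(L[0]-L[1]),yaw(L[0],L[1]))
for n,p in(("scene",[(161,163),(204,132.5)]),("top",[(323,152.2),(328.1,197)])):
    q=onz(n,p,.13);print(n,q,q.mean(0),yaw(*q))
q=onz("scene",[(174,161.7),(196.7,146.7)],.11);print("slot",q,q.mean(0),yaw(*q))
q=onz("top",[(325.2,130),(335.6,213)],.19);print("topedge",q,q.mean(0),yaw(*q))
# tab top: scene & top
print("tab",tri([(289,226)],[(226,204.5)]))
# candidate check: reach
def R(yaw,tilt=0,axis='y',flip=0):
    c,s=np.cos(yaw),np.sin(yaw); X=np.array([c,s,0]);Z=np.array([0,0,1.])
    T=np.c_[X,np.cross(Z,X),Z]
    a=cv2.Rodrigues(np.array([0,tilt,0.]) if axis=='y' else np.array([tilt,0,0.]))[0]
    T=T@a; G=np.c_[T[:,0],-T[:,1],-T[:,2]]
    return T,G@np.diag([-1,-1,1]) if flip else G
ty=np.arctan2(-.1578,.0669)
for flip in(0,1):
    T,G=R(ty,0,'y',flip); g=np.array([.466,.083,.03]); print("grasp",flip,ctrl.inverse_kinematics(g-ctrl.grip_depth*np.array([0,0,1])*1,G))
    for yy in(-95,): 
        T,G=R(np.radians(yy),0,'y',flip); print("ins",flip,ctrl.inverse_kinematics(np.array([.55,-.10,.12]),G))
```

```text
ledge [[ 0.6173 -0.2479  0.1268  0.0008]
 [ 0.4676 -0.2594  0.1278  0.0008]] [ 0.5425 -0.2537  0.1273] 0.15012630592063356 -175.61248248066528
scene [[ 0.6181 -0.2452  0.13  ]
 [ 0.4684 -0.2574  0.13  ]] [ 0.5432 -0.2513  0.13  ] -175.32608926794066
top [[ 0.6167 -0.2477  0.13  ]
 [ 0.4676 -0.2593  0.13  ]] [ 0.5421 -0.2535  0.13  ] -175.5422904522961
slot [[ 0.5827 -0.2413  0.11  ]
 [ 0.5053 -0.2442  0.11  ]] [ 0.544  -0.2428  0.11  ] -177.91124713387697
topedge [[ 0.6717 -0.2473  0.19  ]
 [ 0.4084 -0.2702  0.19  ]] [ 0.54   -0.2588  0.19  ] -175.04806145773117
tab [[0.4557 0.0792 0.0482 0.0032]]
grasp 0 [ 0.0388  0.9176 -0.5151  2.1383  1.2249  0.4289  2.0566]
ins 0 [ 0.5414  0.8399 -0.7864  1.8335  0.8038  0.8213  2.3909]
grasp 1 [-0.2491  0.8742 -0.0401  2.1532  0.2629  0.1186 -0.1351]
ins 1 [ 0.1175  0.7289 -0.0339  1.8562  0.0427  0.5571 -0.0312]
```

```bash
cat >> h.py <<'E'
def pose(tray_o,yaw,roll=0,pitch=0,tabx=-.065,tabz=.03):
    "TCP pose holding the tray with its origin at tray_o (deg); half-turn grasp"
    from scipy.spatial.transform import Rotation as Ro
    T=Ro.from_euler("ZYX",[yaw,pitch,roll],degrees=True).as_matrix()
    g=np.array(tray_o)+T@np.array([tabx,0,tabz]); G=np.c_[-T[:,0],T[:,1],-T[:,2]]
    return g+ctrl.grip_depth*G[:,2],G
E
python3 - <<'E'
from h import *
np.set_printoptions(precision=3,suppress=True)
t0=np.array([.4505,.0803,0])+.065*np.array([np.cos(np.radians(-67.5)),np.sin(np.radians(-67.5)),0])
for y in(-67.5,-80):
  for r in(0,-40,40):
    print(y,r,ctrl.inverse_kinematics(*pose([.472,.298-.01,.15],y,r)))
for r in(0,-40,40): print(r,ctrl.inverse_kinematics(*pose([.472,.298-.01,.15],-30,r)))
p,G=pose(t0+[0,0,.0015],-67.5)
print(p)
ctrl.movep(p+[0,0,.10],G); print(get_time_s())
ctrl.movel(p,feed=.12); print(get_time_s(),get_force(),get_position())
ctrl.grip(0.0,90); print(get_time_s(),get_opening(),get_grasp_force(),get_force())
E
```

```text
-67.5 0 [-0.729  0.675 -0.024  1.801  0.024  0.666 -0.374]
-67.5 -40 [-0.62   1.088 -0.055  1.025 -0.125  1.706 -0.244]
-67.5 40 [-0.303  0.995 -1.256  2.468  1.94   1.439 -2.44 ]
-80 0 [-0.748  0.691  0.028  1.763 -0.028  0.688 -0.53 ]
-80 -40 [-0.558  1.088 -0.044  1.024 -0.226  1.678 -0.365]
-80 40 [-0.372  1.017 -1.256  2.349  1.797  1.533 -2.535]
0 [-0.633  0.632 -0.179  1.919  0.186  0.606  0.115]
-40 [-0.79   1.011 -0.111  1.234  0.199  1.596  0.097]
40 None
[0.451 0.08  0.013]
2.1917
3.175 [ 0.402 -0.754  0.828] [0.451 0.08  0.013]
3.85 0.009352171444423532 88.56054067611694 [ 0.165 -0.167  6.311]
```

Run:
```python
from h import *
np.set_printoptions(precision=3,suppress=True)
p=get_position(); ctrl.movel(p+[0,0,.02],feed=.05)
print(get_time_s(),get_force(),get_torque(),get_opening(),get_grasp_force())
a=read_camera("scene");b=read_camera("top")
k=4
A=cv2.resize(a[185:265,215:315],None,fx=k,fy=k,interpolation=2);B=cv2.resize(b[165:245,205:305],None,fx=k,fy=k,interpolation=2)
cv2.imwrite("pics/l1.png",np.hstack([A,B])[:,:,::-1])
```

```text
4.4083 [ 0.524  0.965 -2.13 ] [0.151 0.058 0.03 ] 0.009506466835885487 87.91508316993713
```

View pics/l1.png

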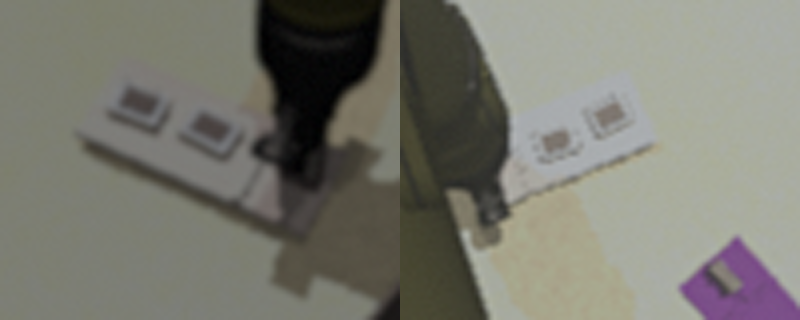

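The tray is off the bench and looks level, with both cassettes on the deck and the tab between the fingers. Next I carry it over the tub and roll it.

Run:
```python
from h import *
np.set_printoptions(precision=3,suppress=True)
p=get_position(); ctrl.movel(p+[0,0,.11],feed=.12)
q,G=pose([.440,.290,.145],-72,0)
ctrl.movel(q,feed=.14,rotation=G); print(get_time_s(),get_force(),get_torque())
q,G=pose([.440,.290,.138],-72,-42)
try: ctrl.movel(q,feed=.06,rotation=G)
except ctrl.PlanningError as e: print(e); ctrl.movep(q,G)
ctrl.wait(.7)
print(get_time_s(),get_force(),get_torque(),get_grasp_force())
a=read_camera("scene");b=read_camera("top")
k=4
A=cv2.resize(a[225:365,275:415],None,fx=k,fy=k,interpolation=2)[:,:,:];B=cv2.resize(b[150:260,110:240],None,fx=3,fy=3,interpolation=2)
c=np.zeros((560,800,3),np.uint8)
A=cv2.resize(A,(410,410)); c[:410,:410]=A; c[:330,410:800]=B
cv2.imwrite("pics/t1.png",cv2.convertScaleAbs(c[:410],alpha=1.5)[:,:,::-1])
```

```text
7.675 [ 0.163  0.274 -2.814] [ 0.122  0.022 -0.035]
9.4 [-0.065  0.355 -2.193] [ 0.375 -0.905  0.013] 88.399658203125
```

View pics/t1.png

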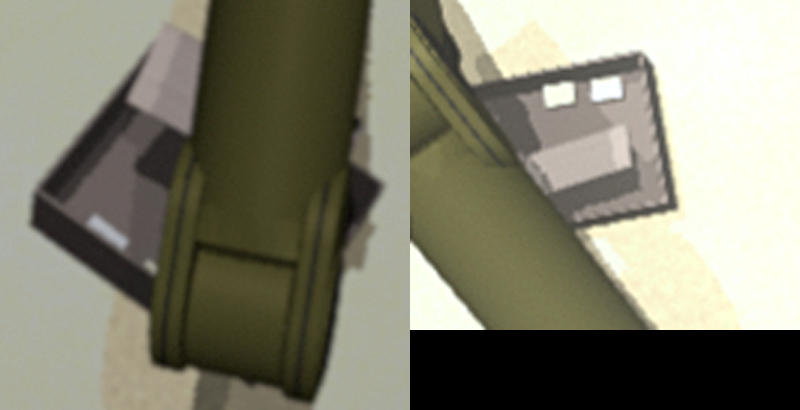

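Both cassettes are in the tub, the white blocks at the top of the tub in the top view, and the tray is empty. Next I level it and go to a standoff in front of the slot.

```bash
cat >> h.py <<'E'
S0=np.array([.542,-.2485,.110]); YW=-85.4
def ins(depth,off=(0,0,0),yaw=YW,pitch=0):
    "TCP pose with nose `depth` past the mouth"
    d=np.array([np.cos(np.radians(yaw)),np.sin(np.radians(yaw)),0])
    return pose(S0+np.array(off)+d*(depth-.085)-[0,0,.0025],yaw,0,pitch,tabz=.0315)
E
python3 - <<'E'
from h import *
np.set_printoptions(precision=3,suppress=True)
q,G=pose([.440,.290,.18],-72,0); ctrl.movel(q,feed=.08,rotation=G)
q,G=ins(-.035); ctrl.movel(q+[0,.03,.05],feed=.16,rotation=G); ctrl.movel(q,feed=.08)
ctrl.wait(.5)
print(get_time_s(),get_force(),get_torque(),get_position()-q)
k=5
a=read_camera("scene");b=read_camera("top")
cv2.imwrite("pics/s1.png",a[:,:,::-1]);cv2.imwrite("pics/tp1.png",b[:,:,::-1])
def g(im,x,y,w,h):
    A=cv2.convertScaleAbs(cv2.resize(im[y:y+h,x:x+w],None,fx=k,fy=k,interpolation=2),alpha=1.5)
    for i in range(0,w,10): cv2.putText(A,str(x+i),(i*k,8),0,.28,(255,0,0))
    for j in range(10,h,10): cv2.putText(A,str(y+j),(0,j*k+3),0,.28,(255,0,0))
    return A
cv2.imwrite("pics/r1.png",np.hstack([g(a,150,110,90,110),g(b,275,135,65,110)])[:,:,::-1])
T=lambda d,y:S0+np.array([np.cos(np.radians(YW)),np.sin(np.radians(YW)),0])*d+y*np.array([-np.sin(np.radians(YW)),np.cos(np.radians(YW)),0])+[0,0,.0025]
P=[T(-.035,.035),T(-.035,-.035),T(-.205,-.035),T(-.205,.035)]
for n in("scene","top"): print(n,proj(n,P),proj(n,[T(0,.036),T(0,-.036)]))
E
```

```text
14.4667 [ 0.361 -0.37  -2.065] [ 0.143 -0.019 -0.004] [0. 0. 0.]
scene [[183.087 166.384]
 [202.952 151.93 ]
 [246.541 188.373]
 [226.525 204.474]] [[174.443 159.257]
 [194.828 144.708]]
top [[311.431 166.208]
 [313.71  186.888]
 [262.049 191.269]
 [260.272 170.58 ]] [[321.945 165.016]
 [324.396 186.284]]
```

View pics/r1.png

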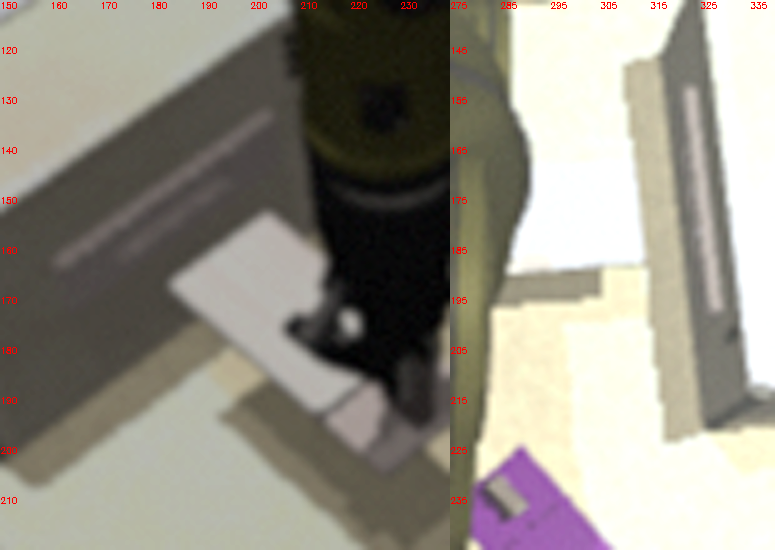

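The tray nose appears at (183.6,167)–(203.6,152) in the scene view, against a predicted (183.1,166.4)–(203,151.9), and the rear corner matches. The slot's lit lower bevel at (174,161.6)–(195.6,146) also fits the estimate. I'll insert in small steps with force feedback.

Run:
```python
from h import *
np.set_printoptions(precision=2,suppress=True)
F0,M0=get_force(),get_torque(); off=np.zeros(3); dep=-.035
q,G=ins(-.008); ctrl.movel(q,feed=.05); dep=-.008
d=np.array([np.cos(np.radians(YW)),np.sin(np.radians(YW)),0]); lat=np.array([-d[1],d[0],0])
while dep<.047:
    dep+=.002; ctrl.movel(ins(dep,off)[0],feed=.03)
    f=get_force()-F0; m=get_torque()-M0; fa,fl,fz=f@d,f@lat,f[2]
    print("%.3f"%dep,get_time_s(),np.array([fa,fl,fz]),m,off*1e3)
    if abs(fa)>12 or abs(fz)>15 or abs(fl)>15:
        print("stop"); dep-=.004; ctrl.movel(ins(dep,off)[0],feed=.03); break
    if abs(fz)>1.5: off[2]+=np.clip(fz*1e-4,-5e-4,5e-4)
    if abs(fl)>1.5: off+=lat*np.clip(fl*1e-4,-5e-4,5e-4)
print(get_time_s(),off,dep)
```

```text
-0.006 15.5083 [0.71 0.37 0.95] [ 0.01  0.07 -0.01] [0. 0. 0.]
-0.004 15.7583 [0.33 1.21 0.02] [ 0.03 -0.01  0.02] [0. 0. 0.]
-0.002 16.0083 [ 0.18 -0.04 -0.32] [ 0.01  0.02 -0.01] [0. 0. 0.]
0.000 16.2583 [0.69 0.75 0.16] [0.03 0.01 0.05] [0. 0. 0.]
0.002 16.5083 [-0.82  0.6   0.51] [0.02 0.06 0.02] [0. 0. 0.]
0.004 16.7583 [0.84 0.12 0.52] [0.01 0.03 0.  ] [0. 0. 0.]
0.006 17.0083 [-0.29 -0.51  1.05] [-0.05  0.05 -0.01] [0. 0. 0.]
0.008 17.2583 [ 0.84 -0.4   0.99] [ 0.01  0.07 -0.03] [0. 0. 0.]
0.010 17.5083 [0.72 0.32 0.01] [0.04 0.   0.03] [0. 0. 0.]
0.012 17.7583 [-0.13  0.66  1.26] [-0.03  0.05  0.04] [0. 0. 0.]
0.014 18.0083 [-0.59 -0.08 -0.34] [ 0.04  0.05 -0.  ] [0. 0. 0.]
0.016 18.2583 [-0.32  0.39  0.49] [0.01 0.05 0.02] [0. 0. 0.]
0.018 18.5083 [0.3  0.11 1.34] [-0.    0.01 -0.  ] [0. 0. 0.]
0.020 18.7583 [0.53 0.87 0.52] [-0.01  0.01 -0.02] [0. 0. 0.]
0.022 19.0083 [ 1.   -0.13  0.4 ] [-0.02 -0.01  0.01] [0. 0. 0.]
0.024 19.2583 [-0.07 -0.37  0.17] [0.01 0.01 0.01] [0. 0. 0.]
0.026 19.5083 [ 0.46 -0.05  0.8 ] [-0.    0.03  0.02] [0. 0. 0.]
0.028 19.7583 [-0.29 -1.04  1.17] [ 0.02 -0.02  0.  ] [0. 0. 0.]
0.030 20.0083 [0.67 0.89 1.69] [-0.03  0.    0.01] [0. 0. 0.]
0.032 20.2583 [ 0.85  0.12 -0.13] [ 0.06 -0.05  0.06] [0.   0.   0.17]
0.034 20.5083 [0.59 0.31 1.03] [-0.    0.07  0.01] [0.   0.   0.17]
0.036 20.7583 [0.79 0.13 0.9 ] [ 0.01 -0.02 -0.02] [0.   0.   0.17]
0.038 21.0083 [0.72 0.55 0.12] [ 0.05 -0.04 -0.01] [0.   0.   0.17]
0.040 21.2583 [-0.44 -0.01  0.68] [-0.02 -0.   -0.01] [0.   0.   0.17]
0.042 21.5083 [ 0.64 -0.03  0.26] [ 0.   -0.   -0.01] [0.   0.   0.17]
0.044 21.7583 [ 0.66 -0.13  0.35] [-0.02 -0.04 -0.03] [0.   0.   0.17]
0.046 22.0083 [ 0.19 -0.65  0.2 ] [0.01 0.04 0.05] [0.   0.   0.17]
0.048 22.2583 [0.65 0.93 0.53] [ 0.05 -0.02  0.05] [0.   0.   0.17]
22.2583 [0. 0. 0.] 0.04800000000000003
```

Entry was free of contact. I'll go a little deeper for margin and look.

Run:
```python
from h import *
np.set_printoptions(precision=2,suppress=True)
for d in(.051,.054,.057): ctrl.movel(ins(d,(0,0,.0002))[0],feed=.03); print(get_force())
ctrl.wait(.3);print(get_time_s(),get_force(),get_torque(),get_grasp_force(),get_opening())
a=read_camera("scene");b=read_camera("top");k=5
def g(im,x,y,w,h): return cv2.convertScaleAbs(cv2.resize(im[y:y+h,x:x+w],None,fx=k,fy=k,interpolation=2),alpha=1.5)
cv2.imwrite("pics/r2.png",np.hstack([g(a,150,110,90,110),g(b,275,135,65,110)])[:,:,::-1])
D=np.array([np.cos(np.radians(YW)),np.sin(np.radians(YW)),0]);l=np.array([-D[1],D[0],0])
T=lambda d,y:S0+D*d+y*l+[0,0,.0025]
print(proj("scene",[T(0,.035),T(0,-.035),T(.057-.17,.035),T(.057-.12,.035)])*5-[750,550])
```

```text
[ 0.91 -0.19 -2.68]
[ 0.28 -0.08 -1.32]
[-0.39  0.03 -1.55]
23.3083 [-0.34  0.26 -1.6 ] [ 0.12  0.05 -0.01] 88.34434747695923 0.009679034006172758
[[123.66 245.25]
 [222.75 174.53]
 [262.06 366.68]
 [199.55 311.85]]
```

View pics/r2.png

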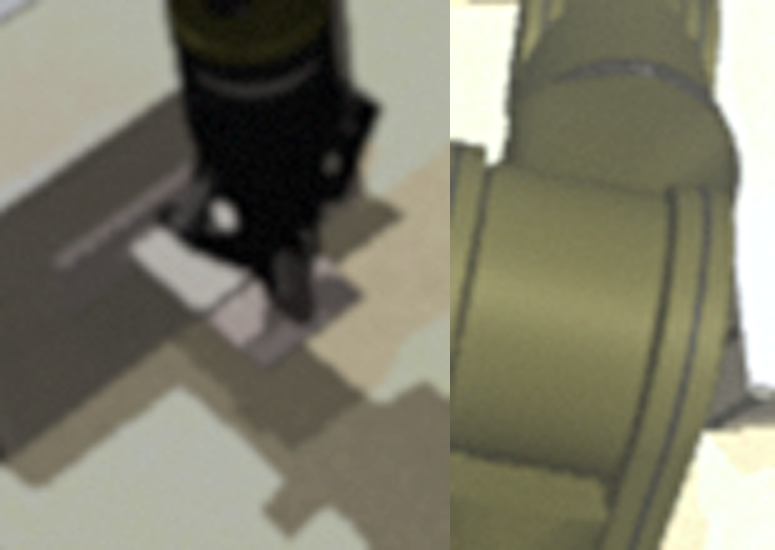

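The visible left edge of the tray runs from the bezel at crop (132,248) to the rear corner at (265,365). That leaves about 110 mm outside, so about 57 mm is inserted. The tray is level and contact force is negligible.

```bash
python3 -c "
from rig import *
print(job.finish_job(),get_time_s())"
```

```text
the job is handed in; nothing more can be done
the job is handed in; nothing more can be done
```

The job is handed in at about 23 s on the robot's clock: both cassettes are in the tub, and the empty tray is held level by its tab, about 57 mm into the reader slot, with almost no contact force.

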